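Stow the graded finishing dippers in the locked bench locker

TASK

Put the finishing dippers away: pull up the spring knob on the bench locker's sliding cover and slide the cover fully open until the knob drops into its open hole. Stand all the steel dippers from the bench upright in the locker, nested one inside the other in size order, each resting right down in the next larger one. Then pull the knob up again, slide the cover fully shut so that the knob drops home and locks it, and leave the other things on the bench where they are.

Things in the scene. Friction and masses are not known exactly. Their poses are not given: they have to be found in the camera images.
- well (a point): centre of the inner floor of the well of the locker, a grey-painted box fixed to the bench. Well: inside 170 (x) by 180 mm (y), floor 8 mm and rim 121 mm above the bench, walls 8 mm. Locker axes: z up, cover opens towards -y.
- locker: the locker, origin on the bench below the well's centre: 186 mm wide (x), from y = +98 mm (well end) to y = -340 mm; beyond the well it is a closed box with a flat wooden deck, 121 mm high, onto which the cover slides. Aluminium guides stand 12 mm above the deck along both long sides.
- cover (a joint): the sliding aluminium cover over the well, m: 0 fully shut, 0.185 fully open (stops at both), growing towards the locker's -y. Its top is 128 mm above the bench, underside 122 mm. It rubs with a few N. The plunger's pin locks it at both ends, with up to 3 mm of play.
- plunger (a joint): how far the spring plunger on the cover is pulled up, m: 0 pin home in a hole of the deck, 0.010 pin just clear (between the holes it rides on the deck there), 0.016 upper stop. The spring pulls it down with about 6 to 8.5 N. There is a hole for the shut and one for the open cover; released there, the pin drops to 0 by itself.
- knob (a point): centre of the plunger's black knob on the cover: an upright cylinder 32 mm across and 32 mm high, on the locker's centre line, 115 mm from the well's centre towards -y when shut, 300 mm when open; 161 mm above the bench when home. It is pulled straight up, and held up to slide the cover by it. Axes as the locker's.
- dipper1_mid (a point): largest of the graded steel dippers (may be absent): open round cup, 108 mm across, 50 mm high, wall 3, floor 4 mm. Point on its axis 25 mm above the underside; z up, x towards the handle: one upright strap on the rim, 8 mm thick (along x), 20 mm wide, its middle 52.5 mm from the axis, reaching 55 mm above the rim. About 160 g.
- dipper2_mid (a point): second of the graded steel dippers (may be absent): open round cup, 87 mm across, 46 mm high, wall 3, floor 4 mm. Point on its axis 23 mm above the underside; z up, x towards the handle: one upright strap on the rim, 8 mm thick (along x), 20 mm wide, its middle 42.0 mm from the axis, reaching 55 mm above the rim. About 120 g.
- dipper3_mid (a point): third of the graded steel dippers (may be absent): open round cup, 67 mm across, 42 mm high, wall 3, floor 4 mm. Point on its axis 21 mm above the underside; z up, x towards the handle: one upright strap on the rim, 8 mm thick (along x), 20 mm wide, its middle 32.0 mm from the axis, reaching 55 mm above the rim. About 90 g.
- dipper4_mid (a point): smallest of the graded steel dippers (may be absent): open round cup, 48 mm across, 38 mm high, wall 3, floor 4 mm. Point on its axis 19 mm above the underside; z up, x towards the handle: one upright strap on the rim, 8 mm thick (along x), 20 mm wide, its middle 22.5 mm from the axis, reaching 55 mm above the rim. About 60 g.
- spirit_level: bystander: yellow spirit level, 400 x 22 x 50 mm, beyond the locker; origin under its centre
- oak_block: bystander: wooden block 80 x 100 x 70 mm; origin under its centre
- hammer: bystander: hammer lying on the bench beyond the end of the locker; origin under its centre
Not all that is in view belongs to the job. Leave any blue look-alike of the part that bears dipper2_mid alone. What is shaped like the part that bears dipper4_mid but pink is not meant.

How it is judged:
By the outcome, as a careful person would: the job done as asked, in the order asked, and still so for the second after the job is handed in, with the robot touching nothing.
Of dipper1, dipper2, dipper3, dipper4 only 3 to 4 are there at a start; the rules pass over those that are not, and their reading is None.
At some moment in a run one of dipper1, dipper2, dipper3 may be knocked a few centimetres aside while the robot is not near it.
It also fails if it takes over 192 s, if anything falls off the work surface, if the arm or the gripper's body presses on something with over 40 N, if the wrist force passes 120 N, or if a joint passes its speed limit or range.

ROBOT

A 6-joint arm with a two-finger parallel gripper is mounted at the origin on the work surface. World frame = base frame: x ahead of the robot, y to its left, z up, the work surface at z = 0. Lengths are in mm, angles in rad, forces in N, time in s.
With the tool pointing down it reaches from about 250 to 850 mm from the base axis. Payload 12.5 kg.
Tool frame: the origin (TCP) lies at the very end of the fingers, on their centre line; the grasp point (between the pads) lies 19 mm behind it; z points along the fingers, x is the direction in which the jaws open and shut, and the axes are right-handed (so a half turn about z gives the same grasp; the last joint's range is limited). The gripper opens to 93 mm and grips with 3 to 60 N. Pads are 15 mm wide; open, the fingers measure 128 mm over their backs; the gripper's body (75 mm by 188 mm) begins 65 mm behind the grasp point.
Start: joints at [1.186, 0.351, 1.652, -0, 1.139, -0.085], TCP at [162.399, 525.462, 218.633] pointing down, gripper open.
Joint ranges: [-2.75, 2.75], [-0.79, 2.1], [0.01, 2.65], [-1.57, 4.71], [0.07, 3.14], [-2.87, 2.87]. Speed limits (rad/s): [2.22, 2.22, 2.79, 3.14, 3.14, 3.14].

INTERFACE

Orientations are given as a unit quaternion [w, x, y, z].
In Python, from station import readout, get_image, get_calibration, workorder gives the robot as it stands. The module is installed in compiled form; this text tells all that it offers.
- The arm moves only by the shell command python3 -m crank 'ROWS' [OPENING] [FORCE]. ROWS is JSON, a list that holds one entry, the list of rows, each a list of 6 numbers: the shift along the tool's x, y, z in m, then the turn, a rotation vector about the tool's x, y, z in degrees. A call has 1 to 12 rows; each row is the pose to reach, as a shift and turn from the pose measured when the call began, along the tool's axes at that moment; what a row does not reach only later rows make up. A row lasts 1/12 s, in which the tool goes at most 41.7 mm and 7.16 degrees, less where a joint would pass 70% of its speed; a pose out of reach is approached as far as the arm can. A call with a gripper value outside its range is refused whole. OPENING is the closure, from 0 (fully open) to 1 (shut), set as the call begins (- or left out, the last holds). The fingers move at their own pace and stop on an object; FORCE is the grip in N (left out, the last holds). Time passes only in rows, so rows that repeat a pose let the fingers close. It gives the time, the measured TCP pose, the force and the opening at its end, in the units of the state.
- readout.state(): the state, without advancing time (a new reading comes with each control period).
- get_image(name): name is "scene" or "side" or "wrist"; returns (picture, depth): 400x640x3 uint8, blue, green, red; 400x640 float32, mm along the optical axis (not along the pixel's ray), 0 where there is no reading.
- get_calibration(name): a dict with "fx", "fy", "cx", "cy" (pixels), "extrinsics" (4x4, takes a point from camera to world coordinates); the wrist camera has in their place "tool_from_camera" (4x4, takes a point from camera to tool coordinates, whose origin is the TCP and whose axes are the tool frame's). Camera axes: x right, y up, looking along -z (the intrinsics and any distortion apply to the point x, -y, -z); pixel columns grow to the right and rows downward; lengths in mm; the calibration is good to about 2 mm. A picture is of the moment at which its call begins: read the wrist's pose just before it. get_calibration takes no time and is no camera call.
- workorder.close_job(): hands the job in, once; it reports no verdict.
The state is a dict: "t": time; "joint_positions": joint angles; "joint_velocities": joint speeds; "joint_torque": joint torques, N m; "tool_pos": TCP position; "tcp_rot": TCP orientation; "wrist_force": force on the tool from outside, world axes, zero at the start; "torque": the same for the moment, N m; "finger_gap": finger opening in mm.
Only numpy, scipy, OpenCV 4.12 (cv2) and the standard library are available. Lean on these libraries where they do the work, as an engineer would, in place of code of your own. Each camera call takes 0.05 s, during which the arm holds its last target. There are 200 camera calls.

## Working session

There is one attempt and no reset: what is moved stays moved. The work goes in short steps, Python scripts to look and compute and a shell command to move; the robot and the scene stay as the last step left them, time stands still between calls to the robot, and variables do not carry over. Pictures are saved under pics/ and viewed, about 12 in all and at most 16, crops included, and the job is handed in when it is done.

```bash
mkdir -p pics
cat > h.py <<'E'
import numpy as np, cv2, json
from station import readout, get_image, get_calibration, workorder
from scipy.spatial.transform import Rotation as R
def T_tool(s):
    T=np.eye(4); q=s["tcp_rot"]; T[:3,:3]=R.from_quat([q[1],q[2],q[3],q[0]]).as_matrix(); T[:3,3]=s["tool_pos"]; return T
def look(name,fn=None):
    s=readout.state(); im,d=get_image(name); c=get_calibration(name)
    E=np.array(c["extrinsics"]) if "extrinsics" in c else T_tool(s)@np.array(c["tool_from_camera"])
    if fn: cv2.imwrite("pics/"+fn,im)
    v,u=np.mgrid[:im.shape[0],:im.shape[1]]
    P=np.stack([(u-c["cx"])/c["fx"]*d,-(v-c["cy"])/c["fy"]*d,-d],-1)
    W=P@E[:3,:3].T+E[:3,3]; W[d<=0]=np.nan
    return im,W,c,E
E
python3 - <<'E'
from h import *
s=readout.state(); print(s)
for n in("scene","side","wrist"):
    im,W,c,E=look(n,n+"0.png"); np.save(n+"0.npy",W); print(n,{k:v for k,v in c.items() if k!='extrinsics'},E[:3,3].round())
E
```

```text
{'t': 0.0, 'joint_positions': array([ 1.18639466e+00,  3.51235389e-01,  1.65239038e+00, -1.06294715e-05,
        1.13907594e+00, -8.46189974e-02]), 'joint_velocities': array([-1.50085893e-03,  1.15449458e-03, -2.56664659e-04, -5.87813215e-05,
       -8.24166909e-04, -4.60658296e-05]), 'joint_torque': array([-9.98258256e-04, -4.97319210e+01, -2.85258186e+01,  6.97363308e-02,
        2.57417239e-02, -1.42734561e-04]), 'tool_pos': array([162.28875883, 525.17426369, 218.11469926]), 'tcp_rot': array([ 2.94375939e-04,  8.04769507e-01,  5.93587174e-01, -4.69964650e-04]), 'wrist_force': array([ 0.06322896,  0.13850396, -0.32851031]), 'torque': array([0.009872  , 0.01869572, 0.04290032]), 'finger_gap': 93.33340008170369}
scene {'fx': 364.72572951574614, 'fy': 364.72572951574614, 'cx': 323.38203801722597, 'cy': 195.2535148553403} [1073.  139.  917.]
side {'fx': 445.5212584568623, 'fy': 445.5212584568623, 'cx': 315.6970438939105, 'cy': 198.60404055144815} [-179. -224. 1004.]
wrist {'fx': 299.2195057457011, 'fy': 299.2195057457011, 'cx': 323.93711636065035, 'cy': 206.16624129470856, 'tool_from_camera': array([[ 9.99999913e-01,  1.69824041e-04,  3.82289216e-04,
        -1.17525854e-01],
       [ 2.77333610e-04, -9.53319799e-01, -3.01962388e-01,
        -8.51121360e+01],
       [ 3.13163406e-04,  3.01962468e-01, -9.53319763e-01,
        -1.65463533e+02],
       [ 0.00000000e+00,  0.00000000e+00,  0.00000000e+00,
         1.00000000e+00]])} [ 81. 550. 384.]
```

View pics/scene0.png

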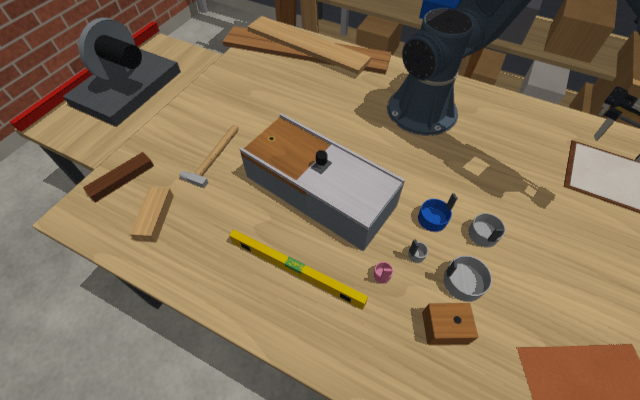

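View pics/side0.png

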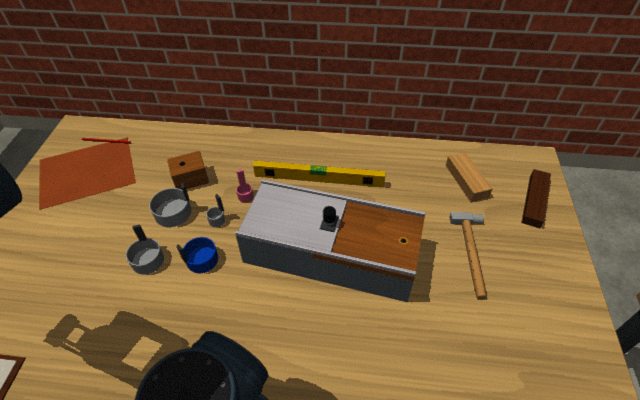

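The scene shows the shut cover with its knob at (321,158). There are three steel dippers, at (467,278), (486,230) and (418,251), plus a blue one at (435,213) and a pink one at (383,272). Next I measure them.

```bash
cat > seg.py <<'E'
from h import *
from scipy.optimize import least_squares
def region(W,px,rad=70):  # points near world seed
    return W
def fitcircle(P):
    f=lambda p:np.hypot(P[:,0]-p[0],P[:,1]-p[1])-p[2]
    r=least_squares(f,[*P[:,:2].mean(0),40],loss='soft_l1',f_scale=1.5); return r.x
def dippers(W,im,seeds):
    for nm,(u,v) in seeds.items():
        c=np.nanmedian(W[v-3:v+4,u-3:u+4].reshape(-1,3),0)
        m=(np.hypot(W[...,0]-c[0],W[...,1]-c[1])<75)&(W[...,2]>8)
        n,l,st,_=cv2.connectedComponentsWithStats(m.astype(np.uint8))
        lab=l[v-6:v+7,u-6:u+7]; lab=lab[lab>0]
        if len(lab)==0: print(nm,'none',c.round());continue
        m=l==np.bincount(lab).argmax(); P=W[m]; z=P[:,2]
        h=np.histogram(z,bins=np.arange(8,120,2)); 
        top=P[z>np.percentile(z,98)]
        print(nm,'seed',c.round(),'n',m.sum(),'zmax',z.max().round(1),'hist',h[0][:28])
        for H in (38,42,46,50):
            Q=P[abs(z-H+1)<3]
            if len(Q)>15: print('   H',H,len(Q),fitcircle(Q).round(1))
        print('   handle top',top.mean(0).round(1))
E
python3 - <<'E'
from seg import *
W=np.load('scene0.npy');im=cv2.imread('pics/scene0.png')
print('scene');dippers(W,im,dict(A=(467,282),B=(484,233),C=(416,253),blue=(435,216),pink=(383,273)))
W2=np.load('side0.npy')
print('side');dippers(W2,im,dict(A=(171,208),B=(146,256),C=(215,217),blue=(201,255)))
for W_,uv in((W,[(321,153),(270,138),(386,170),(363,228),(248,148),(345,185),(400,183)]),(W2,[(329,212),(403,240),(290,225),(262,190),(241,236)])):
    print([tuple(W_[v,u].round(0)) for u,v in uv])
for W_ in(W,W2):
    m=(abs(W_[...,2]-128)<9)&(W_[...,0]>200)&(W_[...,0]<800)&(abs(W_[...,1])<500)
    Q=W_[m][:,:2].astype(np.float32); print(len(Q),cv2.minAreaRect(Q), cv2.boxPoints(cv2.minAreaRect(Q)).round())
    m=(W_[...,2]>150)&(W_[...,2]<182)&(W_[...,0]>330)&(W_[...,0]<700)&(abs(W_[...,1])<250); Q=W_[m]; print('knob',len(Q),Q.mean(0),Q.min(0),Q.max(0))
E
```

```text
scene
A seed [580. 318.   4.] n 1 zmax 8.8 hist [1 0 0 0 0 0 0 0 0 0 0 0 0 0 0 0 0 0 0 0 0 0 0 0 0 0 0 0]
   handle top [nan nan nan]
B seed [412. 325.   3.] n 665 zmax 102.3 hist [21 22 22 28 22 22 27 27 30 21 23 37 25 19 26 22 32 43 49 34  4  3  1  5
  4  3  7  2]
   H 38 67 [416.2 322.6  41.8]
   H 42 97 [416.3 322.6  42. ]
   H 46 126 [416.  322.7  41.9]
   H 50 41 [417.  322.8  42.3]
   handle top [454.5 339.9 101.1]
C seed [567. 172.   6.] n 261 zmax 95.5 hist [13  7 10  4  9  9 14  7 12  6  9  6 13 16 21 12  4  2  2  2  3  3  4  2
  5  1  4  3]
   H 38 49 [567.2 172.4  23.3]
   H 42 18 [568.3 172.3  23.3]
   handle top [584.2 159.3  94. ]
blue seed [423. 183.   3.] n 614 zmax 103.9 hist [19 24 19 26 20 26 25 25 24 22 25 24 26 23 29 17 22 40 50 29  2  4  2  6
  2  5  2  2]
   H 38 69 [435.4 178.2  41.4]
   H 42 79 [435.3 178.3  41.5]
   H 46 119 [435.  178.3  41.7]
   H 50 35 [435.9 178.4  41.5]
   handle top [403.3 206.4 100.7]
pink seed [689. 115.  65.] n 272 zmax 95.1 hist [ 5  9  6  7 12 10 10 11  5  8 13 11 15 23 20 11  7  1  2  3  3  1  3  5
  1  5  1  2]
   H 38 54 [664.
[... 1939 characters left out ...]
342041015625), (438.3045959472656, 189.73744201660156), 81.08708953857422) [[ 367. -363.]
 [ 554. -393.]
 [ 622.   40.]
 [ 435.   70.]]
knob 147 [ 500.59803377 -152.81302144  169.50996432] [ 481.17966264 -170.65336638  150.36008985] [ 512.8191226  -139.80327965  179.36255111]
10590 ((494.3857421875, -164.29283142089844), (438.9713439941406, 192.5733642578125), 80.80171966552734) [[ 364. -366.]
 [ 554. -396.]
 [ 625.   37.]
 [ 434.   68.]]
knob 186 [ 488.96878375 -159.67279202  171.25754899] [ 476.77968081 -174.42459817  150.18055433] [ 509.84191995 -144.60646044  180.78027247]seg.py:22: RuntimeWarning: Mean of empty slice.
  print('   handle top',top.mean(0).round(1))
  ret = um.true_divide(
```

```bash
cat > plan.py <<'E'
# usage: plan.py x,y,z,jawdeg ...  -> shift (m, tool axes) and turn (deg) for each waypoint, rows needed
import sys; from h import *
s=readout.state(); T=T_tool(s); prev=np.zeros(3);pa=0
print('t %.2f'%s['t'],'pos',np.round(s['tool_pos'],1),'jaw %.1f'%np.degrees(np.arctan2(T[1,0],T[0,0])),'F',np.round(s['wrist_force'],1),'gap %.1f'%s['finger_gap'],'j1,j6',s['joint_positions'][[0,5]].round(2))
for a in sys.argv[1:]:
    x,y,z,j=map(float,a.split(','))
    cur=np.degrees(np.arctan2(T[1,0],T[0,0]))
    j=cur+(j-cur+90)%180-90
    c,n=np.cos(np.radians(j)),np.sin(np.radians(j))
    G=np.array([[c,n,0],[n,-c,0],[0,0,-1.]])
    sh=T[:3,:3].T@(np.array([x,y,z])-T[:3,3])/1000; rv=np.degrees(R.from_matrix(T[:3,:3].T@G).as_rotvec())
    print(sh.round(4).tolist(),rv.round(1).tolist(),'rows %.1f'%max(np.linalg.norm(sh-prev)/.0417,np.linalg.norm(rv-pa)/7.16)); prev=sh;pa=rv
E
python3 plan.py 495.5,-156.9,230,81
```

```text
t 0.15 pos [162.3 525.3 218.2] jaw 72.8 F [ 1.2  0.6 -0.4] gap 92.9 j1,j6 [ 1.19 -0.08]
[-0.5533, 0.5198, -0.0113] [-0.0, 0.0, -8.2] rows 18.2
```

```bash
python3 -m crank '[[[-0.5533,0.5198,-0.0113,0,0,-8.2],[-0.5533,0.5198,-0.0113,0,0,-8.2],[-0.5533,0.5198,-0.0113,0,0,-8.2],[-0.5533,0.5198,-0.0113,0,0,-8.2],[-0.5533,0.5198,-0.0113,0,0,-8.2],[-0.5533,0.5198,-0.0113,0,0,-8.2],[-0.5533,0.5198,-0.0113,0,0,-8.2],[-0.5533,0.5198,-0.0113,0,0,-8.2],[-0.5533,0.5198,-0.0113,0,0,-8.2],[-0.5533,0.5198,-0.0113,0,0,-8.2],[-0.5533,0.5198,-0.0113,0,0,-8.2],[-0.5533,0.5198,-0.0113,0,0,-8.2]]]' 0; python3 plan.py 495.5,-156.9,230,81
```

```text
t: 1.15
tool_pos: [381.9, 74.4, 226.3]
tcp_rot: [0.0, 0.76, 0.65, -0.0]
wrist_force: [0.8, 0.6, -0.1]
finger_gap: 92.7
t 1.15 pos [381.9  74.4 226.3] jaw 81.0 F [ 0.8  0.6 -0.1] gap 92.7 j1,j6 [ 0.07 -1.34]
[-0.2107, 0.1483, -0.0035] [0.0, 0.0, 0.0] rows 6.2
```

```bash
python3 -m crank '[[[-0.2107,0.1483,-0.0035,0,0,0],[-0.2107,0.1483,-0.0035,0,0,0],[-0.2107,0.1483,-0.0035,0,0,0],[-0.2107,0.1483,-0.0035,0,0,0],[-0.2107,0.1483,-0.0035,0,0,0],[-0.2107,0.1483,-0.0035,0,0,0],[-0.2107,0.1483,-0.0035,0,0,0],[-0.2107,0.1483,-0.0035,0,0,0],[-0.2107,0.1483,-0.0035,0,0,0]]]' 0.3
python3 - <<'E'
from h import *
im,W,c,E=look('wrist','w1.png')
m=(W[...,2]>165)&(W[...,2]<186)
n,l,st,ce=cv2.connectedComponentsWithStats(m.astype(np.uint8))
for i in range(1,n):
    if st[i,4]>60: P=W[l==i]; print(st[i],P.mean(0).round(1),P.min(0).round(1),P.max(0).round(1))
E
python3 plan.py 495.5,-156.9,142,81
```

```text
t: 1.9
tool_pos: [495.0, -156.6, 229.5]
tcp_rot: [-0.0, 0.761, 0.649, -0.0]
wrist_force: [0.3, 0.3, -0.2]
finger_gap: 65.1
[ 301  204   40   41 1276] [ 493.6 -159.1  175.6] [ 479.9 -175.3  165. ] [ 511.1 -143.6  178.3]
t 1.95 pos [ 494.9 -155.9  229.7] jaw 81.0 F [ 1.   0.7 -0.1] gap 64.8 j1,j6 [-0.39 -1.81]
[-0.0009, 0.0008, 0.0877] [-0.0, 0.0, 0.0] rows 2.1
```

View pics/w1.png

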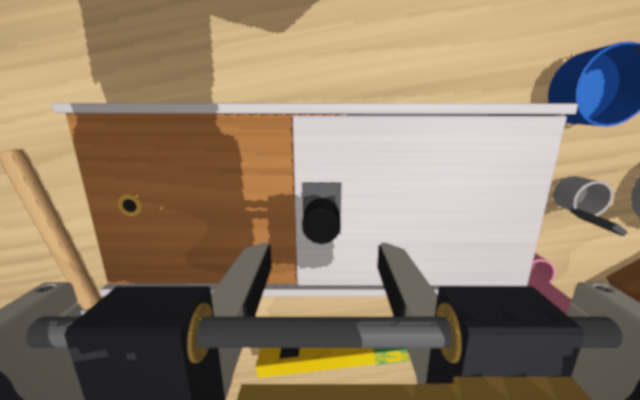

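The wrist view shows the knob at (321,221), midway between the fingers at 258 and 390. Its measured centre is about (495.3,-158.8), top at about 177. I go down and grip.

```bash
python3 plan.py 495.3,-158.5,142,81; python3 -m crank '[[[-0.0025,0.001,0.04,0,0,0],[-0.0025,0.001,0.07,0,0,0],[-0.0025,0.001,0.0877,0,0,0],[-0.0025,0.001,0.0877,0,0,0]]]' 0.3; python3 -m crank '[[[0,0,0,0,0,0],[0,0,0,0,0,0],[0,0,0,0,0,0],[0,0,0,0,0,0],[0,0,0,0,0,0],[0,0,0,0,0,0]]]' 0.9 40; python3 -m crank '[[[0,0,-0.007,0,0,0],[0,0,-0.0135,0,0,0],[0,0,-0.0135,0,0,0],[0,0,-0.0135,0,0,0]]]' - 40; python3 plan.py 466.5,-339.7,156,81
```

```text
t 1.95 pos [ 494.9 -155.9  229.7] jaw 81.0 F [ 1.   0.7 -0.1] gap 64.8 j1,j6 [-0.39 -1.81]
[-0.0025, 0.0009, 0.0877] [-0.0, 0.0, 0.0] rows 2.1
t: 2.28
tool_pos: [493.2, -156.3, 138.9]
tcp_rot: [-0.003, 0.76, 0.65, -0.002]
wrist_force: [-0.1, 0.4, -0.5]
finger_gap: 65.6
t: 2.78
tool_pos: [493.3, -158.5, 139.9]
tcp_rot: [-0.001, 0.759, 0.651, -0.003]
wrist_force: [-3.2, -10.7, 1.3]
finger_gap: 31.6
t: 3.12
tool_pos: [493.3, -158.6, 153.3]
tcp_rot: [-0.001, 0.759, 0.651, -0.003]
wrist_force: [0.9, -3.9, -7.4]
finger_gap: 31.1
t 3.12 pos [ 493.3 -158.6  153.3] jaw 81.2 F [ 0.9 -3.9 -7.4] gap 31.1 j1,j6 [-0.4  -1.81]
[-0.183, 0.0013, -0.002] [-0.3, 0.2, 0.2] rows 4.4
```

```bash
python3 -m crank '[[[-0.015,0,0,0,0,0],[-0.035,0,0,0,0,0],[-0.055,0,0,0,0,0],[-0.075,0,0,0,0,0],[-0.095,0,0,0,0,0],[-0.115,0,0,0,0,0],[-0.135,0,0,0,0,0],[-0.155,0,0,0,0,0],[-0.17,0,0,0,0,0],[-0.18,0,0,0,0,0],[-0.185,0,0,0,0,0],[-0.186,0,0,0,0,0]]]'; python3 -m crank '[[[0,0,0,0,0,0],[0,0,0,0,0,0]]]';python3 plan.py 466.5,-339.7,156,81
```

```text
t: 4.12
tool_pos: [463.9, -341.4, 153.0]
tcp_rot: [-0.003, 0.76, 0.65, -0.003]
wrist_force: [-3.8, 10.2, -7.7]
finger_gap: 31.2
t: 4.28
tool_pos: [463.9, -341.1, 152.8]
tcp_rot: [-0.003, 0.759, 0.651, -0.003]
wrist_force: [-1.9, 1.2, -8.0]
finger_gap: 31.4
t 4.28 pos [ 463.9 -341.1  152.8] jaw 81.2 F [-1.9  1.2 -8. ] gap 31.4 j1,j6 [-0.71 -2.13]
[0.0017, 0.0023, -0.0032] [-0.5, 0.0, 0.2] rows 0.1
```

```bash
python3 -m crank '[[[0,0,0.006,0,0,0],[0,0,0.012,0,0,0],[0,0,0.012,0,0,0]]]'; python3 -m crank '[[[0,0,0,0,0,0],[0,0,0,0,0,0],[0,0,0,0,0,0],[0,0,0,0,0,0]]]' 0.3; python3 -m crank '[[[0,0,-0.04,0,0,0],[0,0,-0.08,0,0,0],[0,0,-0.1,0,0,0],[0,0,-0.1,0,0,0]]]'
python3 - <<'E'
from h import *
im,W,c,E=look('wrist','w2.png')
m=(W[...,2]>165)&(W[...,2]<200)
n,l,st,ce=cv2.connectedComponentsWithStats(m.astype(np.uint8))
for i in range(1,n):
    if st[i,4]>60: P=W[l==i]; print(st[i],P.mean(0).round(1),P.min(0).round(1),P.max(0).round(1),np.median(P[:,2]))
E
python3 plan.py
```

```text
t: 4.53
tool_pos: [463.9, -341.0, 140.2]
tcp_rot: [-0.003, 0.759, 0.651, -0.003]
wrist_force: [-0.6, -1.1, -6.7]
finger_gap: 31.5
t: 4.87
tool_pos: [464.5, -341.2, 140.9]
tcp_rot: [-0.002, 0.759, 0.651, -0.003]
wrist_force: [0.6, 0.6, 0.3]
finger_gap: 53.6
t: 5.2
tool_pos: [466.9, -342.5, 246.4]
tcp_rot: [0.002, 0.759, 0.651, -0.002]
wrist_force: [0.9, 0.3, 0.2]
finger_gap: 64.9
[ 307  196   37   39 1118] [ 464.4 -341.7  175.6] [ 450.7 -357.7  165.1] [ 481.7 -326.1  178.5] 176.2649024615944
t 5.25 pos [ 466.1 -341.9  243.5] jaw 81.2 F [-0.1 -0.4 -1.7] gap 65.3 j1,j6 [-0.71 -2.13]
```

Knob top is back at 176 mm and the shift was 185 mm, so the cover is open and the pin is home. Next is dipper1.

```bash
python3 plan.py 600,258,230,109
```

```text
t 5.25 pos [ 466.1 -341.9  243.5] jaw 81.2 F [-0.1 -0.4 -1.7] gap 65.3 j1,j6 [-0.71 -2.13]
[0.6134, 0.0405, 0.011] [-0.2, 0.2, -27.8] rows 14.7
```

```bash
python3 -m crank '[[[0.6134,0.0405,0.011,-0.2,0.2,-27.8],[0.6134,0.0405,0.011,-0.2,0.2,-27.8],[0.6134,0.0405,0.011,-0.2,0.2,-27.8],[0.6134,0.0405,0.011,-0.2,0.2,-27.8],[0.6134,0.0405,0.011,-0.2,0.2,-27.8],[0.6134,0.0405,0.011,-0.2,0.2,-27.8],[0.6134,0.0405,0.011,-0.2,0.2,-27.8],[0.6134,0.0405,0.011,-0.2,0.2,-27.8],[0.6134,0.0405,0.011,-0.2,0.2,-27.8],[0.6134,0.0405,0.011,-0.2,0.2,-27.8],[0.6134,0.0405,0.011,-0.2,0.2,-27.8],[0.6134,0.0405,0.011,-0.2,0.2,-27.8]]]' 0.4; python3 plan.py 600,258,210,109
```

```text
t: 6.25
tool_pos: [574.5, 148.6, 230.7]
tcp_rot: [-0.0, 0.581, 0.814, -0.0]
wrist_force: [0.6, -0.8, -0.2]
finger_gap: 55.9
t 6.25 pos [574.5 148.6 230.7] jaw 109.0 F [ 0.6 -0.8 -0.2] gap 55.9 j1,j6 [ 0.17 -1.73]
[0.0951, 0.0597, 0.0207] [-0.1, -0.0, -0.0] rows 2.7
```

```bash
cat > strap.py <<'E'
# strap.py cam out.png x y H : rim circle near x,y and strap top face
import sys; from seg import *
cam,out=sys.argv[1:3]; x,y,H=map(float,sys.argv[3:6])
im,W,c,E=look(cam,out)
D=np.hypot(W[...,0]-x,W[...,1]-y)
Q=W[(D<75)&(abs(W[...,2]-H+1)<4)]
if len(Q)>15:
    cc=fitcircle(Q); print('rim',len(Q),cc.round(1))
    D=np.hypot(W[...,0]-cc[0],W[...,1]-cc[1])
    m=(D<cc[2]+14)&(W[...,2]>H+20)&(W[...,2]<H+65); P=W[m]
    if len(P):
        zt=np.percentile(P[:,2],98); T=P[P[:,2]>zt-5]; mid=cv2.minAreaRect(T[:,:2].astype(np.float32))
        print('strap n',len(P),'ztop %.1f'%zt,'top c',mid[0],mid[1],'mean',T.mean(0).round(1)); v,u=np.where(m); print('px',u.min(),u.max(),v.min(),v.max())
        d=np.array(mid[0])-cc[:2]; print('r %.1f ang %.1f'%(np.hypot(*d),np.degrees(np.arctan2(d[1],d[0]))))
E
python3 -m crank '[[[0.0951,0.0597,0.0207,0,0,0],[0.0951,0.0597,0.0207,0,0,0],[0.0951,0.0597,0.0207,0,0,0],[0.0951,0.0597,0.0207,0,0,0],[0.0951,0.0597,0.0207,0,0,0]]]'; python3 strap.py wrist w3.png 583 308 50; python3 strap.py scene s3.png 583 308 50;python3 strap.py side d3.png 583 308 50; python3 plan.py
```

```text
t: 6.67
tool_pos: [599.2, 259.1, 207.7]
tcp_rot: [-0.001, 0.58, 0.815, -0.002]
wrist_force: [0.7, -0.1, -0.6]
finger_gap: 55.9
rim 883 [582.4 306.1  52. ]
strap n 229 ztop 105.5 top c (601.911376953125, 257.78912353515625) (19.888431549072266, 7.775731086730957) mean [601.3 257.6 104. ]
px 317 326 190 218
r 52.2 ang -68.0
rim 203 [583.1 309.7  52.2]
strap n 73 ztop 106.2 top c (601.8731079101562, 260.97412109375) (15.481974601745605, 6.744985580444336) mean [602.5 260.9 104.1]
px 449 456 261 273
r 52.3 ang -68.9
rim 178 [580.4 306.4  52.3]
strap n 50 ztop 107.7 top c (598.090087890625, 257.3206787109375) (18.19281578063965, 5.300063133239746) mean [598.5 257.4 106.2]
px 181 186 183 196
r 52.2 ang -70.2
t 6.82 pos [599.9 256.9 209.7] jaw 108.9 F [-0.4  0.6 -0. ] gap 56.1 j1,j6 [ 0.33 -1.57]
```

View pics/w3.png

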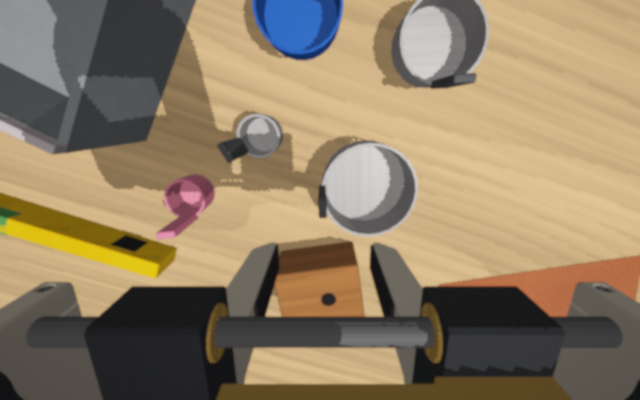

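The wrist view shows dipper1 at (367,187) with its strap at (322,203), between the fingers. All three cameras agree to within 3 mm, so I take the strap at (601.5,258.3), angle -69°.

```bash
python3 plan.py 601.5,258.3,62,111
```

```text
t 6.82 pos [599.9 256.9 209.7] jaw 108.9 F [-0.4  0.6 -0. ] gap 56.1 j1,j6 [ 0.33 -1.57]
[0.0008, 0.0022, 0.1477] [-0.1, -0.0, -2.1] rows 3.5
```

```bash
python3 -m crank '[[[0.0008,0.0022,0.04,0,0,-2.1],[0.0008,0.0022,0.08,0,0,-2.1],[0.0008,0.0022,0.115,0,0,-2.1],[0.0008,0.0022,0.138,0,0,-2.1],[0.0008,0.0022,0.1477,0,0,-2.1],[0.0008,0.0022,0.1477,0,0,-2.1]]]' 0.4; python3 -m crank '[[[0,0,0,0,0,0],[0,0,0,0,0,0],[0,0,0,0,0,0],[0,0,0,0,0,0],[0,0,0,0,0,0],[0,0,0,0,0,0],[0,0,0,0,0,0],[0,0,0,0,0,0]]]' 1 25; python3 -m crank '[[[0,0,-0.01,0,0,0],[0,0,-0.03,0,0,0],[0,0,-0.06,0,0,0],[0,0,-0.09,0,0,0],[0,0,-0.12,0,0,0],[0,0,-0.15,0,0,0],[0,0,-0.16,0,0,0],[0,0,-0.16,0,0,0]]]'; python3 strap.py side d4.png 583 308 215; python3 plan.py 503.5,-96.5,222,81 503.5,-96.5,72,81
```

```text
t: 7.32
tool_pos: [600.7, 256.9, 60.3]
tcp_rot: [-0.002, 0.567, 0.824, -0.002]
wrist_force: [0.3, 0.6, -0.4]
finger_gap: 55.7
t: 7.98
tool_pos: [600.6, 257.1, 60.5]
tcp_rot: [-0.002, 0.567, 0.824, -0.002]
wrist_force: [-1.8, 1.4, 3.5]
finger_gap: 8.0
t: 8.65
tool_pos: [602.3, 257.6, 223.4]
tcp_rot: [-0.0, 0.567, 0.824, 0.0]
wrist_force: [-0.4, 0.2, -1.6]
finger_gap: 7.9
rim 152 [582.8 306.8  52.5]
strap n 202 ztop 278.8 top c (594.0852661132812, 259.350341796875) (13.767782211303711, 33.30801773071289) mean [591.5 259.4 276.9]
px 157 175 137 153
r 48.8 ang -76.6
t 8.70 pos [601.5 257.3 220.8] jaw 111.0 F [-1.  -0.1 -2.3] gap 8.0 j1,j6 [ 0.33 -1.6 ]
[-0.2953, -0.2181, -0.0006] [-0.2, 0.0, 30.0] rows 8.8
[-0.2953, -0.2175, 0.1494] [-0.2, 0.0, 30.0] rows 3.6
```

```bash
python3 -m crank '[[[-0.02,-0.015,0,0,0,5],[-0.05,-0.037,0,0,0,10],[-0.09,-0.066,0,0,0,15],[-0.13,-0.096,0,0,0,20],[-0.17,-0.126,0,0,0,25],[-0.21,-0.155,0,0,0,30],[-0.25,-0.185,0,0,0,30],[-0.28,-0.207,0,0,0,30],[-0.2953,-0.2181,0,0,0,30],[-0.2953,-0.2181,0,0,0,30],[-0.2953,-0.2181,0,0,0,30]]]'
python3 - <<'E'
from seg import *
im,W,c,E=look('scene','s5.png')
E
python3 strap.py wrist w5.png 512 -44.5 206;python3 plan.py 503.8,-96.4,76,81
```

```text
t: 9.62
tool_pos: [501.7, -99.0, 219.3]
tcp_rot: [-0.002, 0.762, 0.648, -0.003]
wrist_force: [0.1, 0.1, -2.7]
finger_gap: 7.5
rim 2176 [511.4 -46.9  52. ]
strap n 3115 ztop 268.4 top c (502.33489990234375, -94.04875183105469) (34.005611419677734, 19.325584411621094) mean [497.8 -95.3 265.4]
px 294 368 247 316
r 48.0 ang -100.8
t 9.72 pos [502.8 -96.3 219.8] jaw 80.9 F [-0.8  0.9 -2.7] gap 7.8 j1,j6 [-0.28 -1.69]
[0.0002, 0.0019, 0.1438] [-0.3, 0.0, -0.1] rows 3.4
```

View pics/s5.png

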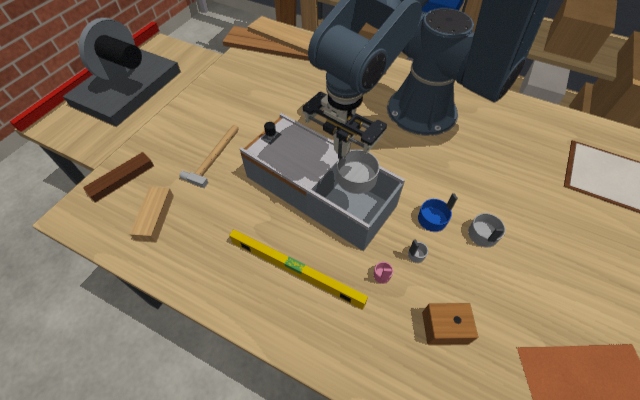

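The cup is at (357,172), hanging level over the open well and centred. Lowering it.

```bash
python3 -m crank '[[[0,0.002,0.03,0,0,0],[0,0.002,0.06,0,0,0],[0,0.002,0.09,0,0,0],[0,0.002,0.115,0,0,0],[0,0.002,0.135,0,0,0],[0,0.002,0.143,0,0,0],[0,0.002,0.143,0,0,0]]]'; python3 -m crank '[[[0,0,0.003,0,0,0],[0,0,0.006,0,0,0],[0,0,0.0075,0,0,0],[0,0,0.0075,0,0,0]]]';  python3 plan.py
```

```text
t: 10.3
tool_pos: [502.8, -95.1, 74.7]
tcp_rot: [-0.004, 0.761, 0.649, -0.003]
wrist_force: [-0.6, 1.7, -1.6]
finger_gap: 8.3
t: 10.63
tool_pos: [503.4, -95.0, 68.6]
tcp_rot: [-0.003, 0.76, 0.649, -0.003]
wrist_force: [-3.2, 0.9, 7.0]
finger_gap: 7.9
t 10.63 pos [503.4 -95.   68.6] jaw 81.0 F [-3.2  0.9  7. ] gap 7.9 j1,j6 [-0.28 -1.69]
```

```bash
python3 -m crank '[[[0,0,0,0,0,0],[0,0,0,0,0,0],[0,0,0,0,0,0],[0,0,0,0,0,0],[0,0,0,0,0,0]]]' 0.65; python3 -m crank '[[[0,0,-0.04,0,0,0],[0,0,-0.08,0,0,0],[0,0,-0.12,0,0,0],[0,0,-0.15,0,0,0],[0,0,-0.16,0,0,0],[0,0,-0.16,0,0,0]]]'; python3 strap.py wrist w6.png 512 -45 58; python3 strap.py scene s6.png 414.5 320.5 46;python3 strap.py side d6.png 414.5 320.5 46; python3 plan.py 452,336,210,22.5
```

```text
t: 11.05
tool_pos: [503.5, -95.0, 68.7]
tcp_rot: [-0.003, 0.761, 0.649, -0.003]
wrist_force: [0.3, 0.4, -0.3]
finger_gap: 31.8
t: 11.55
tool_pos: [505.8, -95.5, 231.0]
tcp_rot: [-0.001, 0.76, 0.649, -0.001]
wrist_force: [0.1, 1.1, 1.0]
finger_gap: 32.6
rim 813 [512.2 -44.3  52. ]
strap n 207 ztop 113.7 top c (504.69964599609375, -95.9759750366211) (7.011958122253418, 19.961864471435547) mean [504.1 -95.8 112.1]
px 320 327 184 210
r 52.3 ang -98.3
rim 136 [415.9 322.7  42. ]
strap n 83 ztop 101.7 top c (454.87152099609375, 338.9044189453125) (7.983648300170898, 18.21649742126465) mean [454.8 339.   99.3]
px 491 503 229 237
r 42.2 ang 22.6
rim 84 [412.9 317.9  41.1]
strap n 54 ztop 101.5 top c (453.6559143066406, 329.2635498046875) (8.448894500732422, 6.465578079223633) mean [453.3 329.5 100.2]
px 136 143 225 235
r 42.3 ang 15.6
t 11.70 pos [504.  -95.  226.8] jaw 81.0 F [-0.   0.2 -0.5] gap 32.6 j1,j6 [-0.28 -1.69]
[0.4175, -0.1187, 0.0182] [-0.6, 0.3, 58.5] rows 10.4
```

```bash
python3 -m crank '[[[0.4175,-0.1187,0.0182,-0.6,0.3,58.5],[0.4175,-0.1187,0.0182,-0.6,0.3,58.5],[0.4175,-0.1187,0.0182,-0.6,0.3,58.5],[0.4175,-0.1187,0.0182,-0.6,0.3,58.5],[0.4175,-0.1187,0.0182,-0.6,0.3,58.5],[0.4175,-0.1187,0.0182,-0.6,0.3,58.5],[0.4175,-0.1187,0.0182,-0.6,0.3,58.5],[0.4175,-0.1187,0.0182,-0.6,0.3,58.5],[0.4175,-0.1187,0.0182,-0.6,0.3,58.5],[0.4175,-0.1187,0.0182,-0.6,0.3,58.5],[0.4175,-0.1187,0.0182,-0.6,0.3,58.5],[0.4175,-0.1187,0.0182,-0.6,0.3,58.5]]]' 0.4; python3 strap.py wrist w7.png 414.5 320.5 46; python3 strap.py scene s7.png 414.5 320.5 46;python3 strap.py side d7.png 414.5 320.5 46; python3 plan.py 452,336,58,22.5
```

```text
t: 12.7
tool_pos: [450.2, 339.3, 207.5]
tcp_rot: [0.0, 0.981, 0.196, -0.002]
wrist_force: [0.7, -0.9, 0.0]
finger_gap: 56.0
rim 669 [414.4 319.5  41.5]
strap n 231 ztop 101.6 top c (453.3712158203125, 334.6869812011719) (7.756552696228027, 19.85214614868164) mean [453.  335.2 100.1]
px 322 330 192 219
r 41.8 ang 21.2
rim 136 [415.8 322.8  42. ]
strap n 83 ztop 101.4 top c (455.45513916015625, 338.38177490234375) (7.356730937957764, 19.230846405029297) mean [454.7 338.7  99.5]
px 491 503 229 237
r 42.6 ang 21.5
rim 169 [412.6 318.5  41.6]
strap n 91 ztop 103.3 top c (451.7669372558594, 334.9089050292969) (9.105146408081055, 18.62451171875) mean [451.  334.4 100.7]
px 132 143 225 236
r 42.4 ang 22.8
t 12.85 pos [450.9 336.6 207.7] jaw 22.6 F [ 0.9 -0.5 -0.5] gap 55.4 j1,j6 [0.56 0.16]
[0.0013, 0.0008, 0.1497] [0.1, 0.2, 0.1] rows 3.6
```

View pics/w7.png

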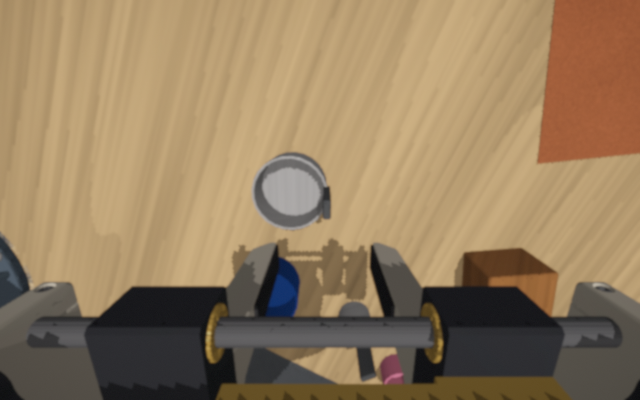

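Dipper2 is at (290,190) with its strap at (326,205) between the fingers; its radius fits the 87 mm cup. Grip at (453,335.8).

```bash
python3 plan.py 453,335.8,58,22; python3 -m crank '[[[0.0018,0.0016,0.04,0,0,0.6],[0.0018,0.0016,0.08,0,0,0.6],[0.0018,0.0016,0.115,0,0,0.6],[0.0018,0.0016,0.14,0,0,0.6],[0.0018,0.0016,0.1497,0,0,0.6],[0.0018,0.0016,0.1497,0,0,0.6]]]' 0.4; python3 -m crank '[[[0,0,0,0,0,0],[0,0,0,0,0,0],[0,0,0,0,0,0],[0,0,0,0,0,0],[0,0,0,0,0,0],[0,0,0,0,0,0],[0,0,0,0,0,0],[0,0,0,0,0,0]]]' 1 25; python3 plan.py; python3 -m crank '[[[0,0,-0.01,0,0,0],[0,0,-0.03,0,0,0],[0,0,-0.06,0,0,0],[0,0,-0.09,0,0,0],[0,0,-0.12,0,0,0],[0,0,-0.15,0,0,0],[0,0,-0.165,0,0,0],[0,0,-0.165,0,0,0]]]'; python3 plan.py 546.2,-19.6,225,36
```

```text
t 12.85 pos [450.9 336.6 207.7] jaw 22.6 F [ 0.9 -0.5 -0.5] gap 55.4 j1,j6 [0.56 0.16]
[0.0022, 0.0014, 0.1497] [0.1, 0.2, 0.6] rows 3.6
t: 13.35
tool_pos: [451.6, 333.6, 55.5]
tcp_rot: [0.002, 0.982, 0.19, -0.004]
wrist_force: [-0.4, -1.0, 0.9]
finger_gap: 55.5
t: 14.02
tool_pos: [451.9, 333.8, 55.7]
tcp_rot: [0.002, 0.982, 0.19, -0.004]
wrist_force: [3.2, 0.3, -1.7]
finger_gap: 7.6
t 14.02 pos [451.9 333.8  55.7] jaw 22.0 F [ 3.2  0.3 -1.7] gap 7.6 j1,j6 [0.55 0.17]
t: 14.68
tool_pos: [454.1, 335.4, 224.9]
tcp_rot: [0.001, 0.982, 0.19, -0.001]
wrist_force: [-0.2, 0.8, -0.8]
finger_gap: 8.1
t 14.68 pos [454.1 335.4 224.9] jaw 22.0 F [-0.2  0.8 -0.8] gap 8.1 j1,j6 [0.55 0.17]
[-0.0473, 0.3636, 0.0003] [0.0, 0.1, -14.0] rows 8.8
```

```bash
python3 -m crank '[[[-0.003,0.02,0,0,0,-4],[-0.007,0.055,0,0,0,-9],[-0.012,0.095,0,0,0,-14],[-0.018,0.135,0,0,0,-14],[-0.023,0.175,0,0,0,-14],[-0.028,0.215,0,0,0,-14],[-0.033,0.255,0,0,0,-14],[-0.039,0.295,0,0,0,-14],[-0.044,0.335,0,0,0,-14],[-0.0465,0.357,0,0,0,-14],[-0.0473,0.3636,0,0,0,-14],[-0.0473,0.3636,0,0,0,-14]]]'; python3 -m crank '[[[0,0,0,0,0,0],[0,0,0,0,0,0]]]';python3 strap.py wrist w8.png 512.2 -44.3 215; python3 strap.py wrist w8b.png 512.2 -44.3 58;python3 plan.py 546.2,-19.6,225,36
```

```text
t: 15.68
tool_pos: [545.9, -20.6, 224.2]
tcp_rot: [0.0, 0.952, 0.308, -0.002]
wrist_force: [-0.4, 0.3, -1.8]
finger_gap: 7.9
t: 15.85
tool_pos: [545.2, -19.4, 223.6]
tcp_rot: [-0.0, 0.951, 0.308, -0.002]
wrist_force: [0.5, 0.4, -1.4]
finger_gap: 7.9
rim 1427 [510.5 -43.4  41.6]
strap n 3029 ztop 277.1 top c (543.7296142578125, -17.915929794311523) (15.649528503417969, 15.488984107971191) mean [540.  -12.8 276. ]
px 279 352 250 316
r 41.9 ang 37.5
rim 474 [512.  -43.3  51.9]
t 15.95 pos [545.5 -19.4 224. ] jaw 35.9 F [ 0.  -0.4 -2. ] gap 8.0 j1,j6 [-0.12 -0.75]
[0.0004, 0.0006, -0.001] [-0.1, 0.2, -0.1] rows 0.0
```

View pics/w8.png

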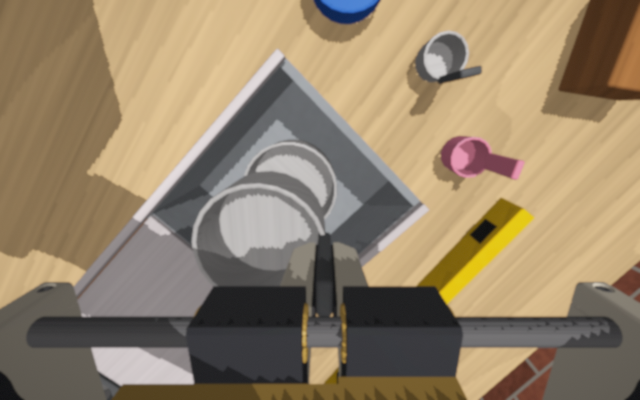

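Dipper2, held, is at (262,235) in the picture over dipper1 at (290,185), and the measured centres agree to within 2 mm. Lowering.

```bash
python3 -m crank '[[[0.0015,0.0007,0.03,0,0,0],[0.0015,0.0007,0.06,0,0,0],[0.0015,0.0007,0.09,0,0,0],[0.0015,0.0007,0.12,0,0,0],[0.0015,0.0007,0.14,0,0,0],[0.0015,0.0007,0.15,0,0,0],[0.0015,0.0007,0.15,0,0,0]]]'; python3 -m crank '[[[0,0,0.003,0,0,0],[0,0,0.006,0,0,0],[0,0,0.0065,0,0,0],[0,0,0.0065,0,0,0]]]';  python3 plan.py
```

```text
t: 16.53
tool_pos: [545.6, -18.4, 72.3]
tcp_rot: [-0.001, 0.951, 0.309, -0.003]
wrist_force: [-0.6, -0.0, -1.0]
finger_gap: 7.9
t: 16.87
tool_pos: [546.4, -18.1, 67.6]
tcp_rot: [-0.0, 0.951, 0.309, -0.002]
wrist_force: [-1.8, 2.8, 5.2]
finger_gap: 7.7
t 16.87 pos [546.4 -18.1  67.6] jaw 36.0 F [-1.8  2.8  5.2] gap 7.7 j1,j6 [-0.12 -0.74]
```

```bash
python3 -m crank '[[[0,0,0,0,0,0],[0,0,0,0,0,0],[0,0,0,0,0,0],[0,0,0,0,0,0],[0,0,0,0,0,0]]]' 0.68; python3 -m crank '[[[0,0,-0.04,0,0,0],[0,0,-0.08,0,0,0],[0,0,-0.12,0,0,0],[0,0,-0.15,0,0,0],[0,0,-0.15,0,0,0]]]'; python3 strap.py wrist w9.png 512 -44 58;  python3 strap.py scene s9.png 566 171.5 38;python3 strap.py side d9.png 566 171.5 38; python3 plan.py 582.5,157,200,-40
```

```text
t: 17.28
tool_pos: [546.5, -18.1, 67.7]
tcp_rot: [-0.0, 0.951, 0.309, -0.002]
wrist_force: [0.5, 0.6, -0.0]
finger_gap: 29.0
t: 17.7
tool_pos: [549.6, -18.3, 224.0]
tcp_rot: [0.002, 0.951, 0.309, 0.002]
wrist_force: [-0.2, 0.4, -0.1]
finger_gap: 29.5
rim 1532 [513.1 -42.8  49.7]
strap n 612 ztop 113.6 top c (525.2081298828125, -56.49249267578125) (100.43892669677734, 19.63207244873047) mean [524.6 -56.4 112.1]
px 234 324 183 244
r 18.3 ang -48.4
rim 56 [567.4 172.5  23.4]
strap n 69 ztop 93.3 top c (583.7554321289062, 159.4341278076172) (17.689912796020508, 8.843225479125977) mean [584.2 159.   91.4]
px 411 418 240 251
r 21.0 ang -38.6
rim 68 [564.5 170.8  22.3]
strap n 60 ztop 96.3 top c (579.9356689453125, 155.35208129882812) (19.489091873168945, 7.138125896453857) mean [580.3 155.7  94. ]
px 215 222 194 206
r 21.8 ang -44.9
t 17.85 pos [546.7 -18.  217.1] jaw 36.0 F [-0.8 -0.2 -0.5] gap 29.7 j1,j6 [-0.12 -0.74]
[0.1319, -0.1206, 0.0169] [0.0, 0.3, 76.0] rows 10.6
```

```bash
python3 -m crank '[[[0.1319,-0.1206,0.0169,0,0.3,76],[0.1319,-0.1206,0.0169,0,0.3,76],[0.1319,-0.1206,0.0169,0,0.3,76],[0.1319,-0.1206,0.0169,0,0.3,76],[0.1319,-0.1206,0.0169,0,0.3,76],[0.1319,-0.1206,0.0169,0,0.3,76],[0.1319,-0.1206,0.0169,0,0.3,76],[0.1319,-0.1206,0.0169,0,0.3,76],[0.1319,-0.1206,0.0169,0,0.3,76],[0.1319,-0.1206,0.0169,0,0.3,76],[0.1319,-0.1206,0.0169,0,0.3,76],[0.1319,-0.1206,0.0169,0,0.3,76]]]' 0.58; python3 strap.py wrist w10.png 566 171.5 38; python3 plan.py 582.5,157,50,-40
```

```text
t: 18.85
tool_pos: [581.8, 156.9, 197.9]
tcp_rot: [0.001, 0.939, -0.345, -0.001]
wrist_force: [-0.6, -0.3, -0.4]
finger_gap: 38.8
rim 337 [566.2 171.2  22.2]
strap n 231 ztop 93.8 top c (582.6356811523438, 155.6681671142578) (20.079851150512695, 7.612884044647217) mean [582.9 156.5  92.1]
px 322 330 186 214
r 22.6 ang -43.5
t 18.90 pos [581.9 156.9 198.2] jaw -39.9 F [1.  0.1 0.2] gap 38.8 j1,j6 [0.19 0.88]
[0.0006, -0.0009, 0.1482] [0.1, 0.1, 0.1] rows 3.6
```

View pics/w10.png

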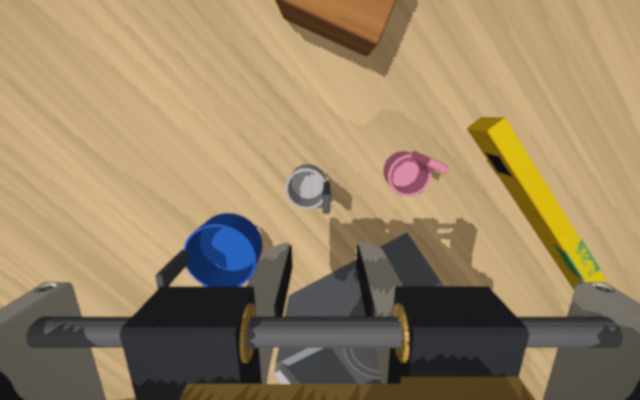

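Dipper4 is at (307,187) with its strap at (326,200), and the pink one is well clear at (405,173). Grip dipper4.

```bash
python3 -m crank '[[[0.0012,-0.0003,0.04,0,0,1.5],[0.0012,-0.0003,0.08,0,0,1.5],[0.0012,-0.0003,0.115,0,0,1.5],[0.0012,-0.0003,0.138,0,0,1.5],[0.0012,-0.0003,0.147,0,0,1.5],[0.0012,-0.0003,0.147,0,0,1.5]]]' 0.58; python3 -m crank '[[[0,0,0,0,0,0],[0,0,0,0,0,0],[0,0,0,0,0,0],[0,0,0,0,0,0],[0,0,0,0,0,0],[0,0,0,0,0,0],[0,0,0,0,0,0],[0,0,0,0,0,0]]]' 1 25; python3 plan.py; python3 -m crank '[[[0,0,-0.01,0,0,0],[0,0,-0.03,0,0,0],[0,0,-0.06,0,0,0],[0,0,-0.09,0,0,0],[0,0,-0.12,0,0,0],[0,0,-0.15,0,0,0],[0,0,-0.165,0,0,0],[0,0,-0.165,0,0,0]]]'; python3 plan.py 530.5,-57,218,-35
```

```text
t: 19.4
tool_pos: [581.2, 155.9, 48.8]
tcp_rot: [0.002, 0.936, -0.352, -0.003]
wrist_force: [-0.3, -0.6, 0.6]
finger_gap: 39.1
t: 20.07
tool_pos: [581.5, 155.9, 49.4]
tcp_rot: [0.002, 0.936, -0.352, -0.002]
wrist_force: [0.5, -0.4, 5.8]
finger_gap: 7.8
t 20.07 pos [581.5 155.9  49.4] jaw -41.3 F [ 0.5 -0.4  5.8] gap 7.8 j1,j6 [0.19 0.91]
t: 20.73
tool_pos: [583.9, 156.6, 218.6]
tcp_rot: [0.0, 0.936, -0.352, 0.0]
wrist_force: [0.1, -0.9, -0.3]
finger_gap: 8.2
t 20.73 pos [583.9 156.6 218.6] jaw -41.3 F [ 0.1 -0.9 -0.3] gap 8.2 j1,j6 [0.19 0.91]
[0.1007, 0.1958, 0.0008] [0.0, -0.0, -6.3] rows 5.3
```

```bash
python3 -m crank '[[[0.012,0.024,0,0,0,-2],[0.03,0.059,0,0,0,-5],[0.05,0.097,0,0,0,-6.3],[0.068,0.133,0,0,0,-6.3],[0.085,0.166,0,0,0,-6.3],[0.096,0.187,0,0,0,-6.3],[0.1007,0.1958,0,0,0,-6.3],[0.1007,0.1958,0,0,0,-6.3],[0.1007,0.1958,0,0,0,-6.3],[0.1007,0.1958,0,0,0,-6.3]]]'; python3 strap.py wrist w11.png 512.5 -44 207; python3 strap.py wrist w11b.png 512.5 -44 58; python3 plan.py 530.9,-56.4,218,-35
```

```text
t: 21.57
tool_pos: [530.7, -55.8, 218.5]
tcp_rot: [0.0, 0.954, -0.3, -0.0]
wrist_force: [0.7, 1.4, -0.7]
finger_gap: 7.9
rim 867 [512.9 -41.7  22.3]
strap n 3069 ztop 269.3 top c (528.4680786132812, -52.16361999511719) (15.9241943359375, 33.32230758666992) mean [532.9 -48.9 267.2]
px 279 353 246 316
r 18.7 ang -33.8
rim 1152 [512.7 -42.6  49.9]
strap n 332 ztop 113.5 top c (534.2989501953125, -53.27560806274414) (90.82481384277344, 18.2949161529541) mean [544.7 -19.1 112. ]
px 303 334 152 244
r 24.1 ang -26.2
t 21.67 pos [530.7 -55.8 218.6] jaw -34.9 F [-0.1  0.2 -0.7] gap 7.9 j1,j6 [-0.19  0.42]
[0.0005, 0.0004, 0.0006] [0.0, -0.0, 0.1] rows 0.0
```

View pics/w11b.png

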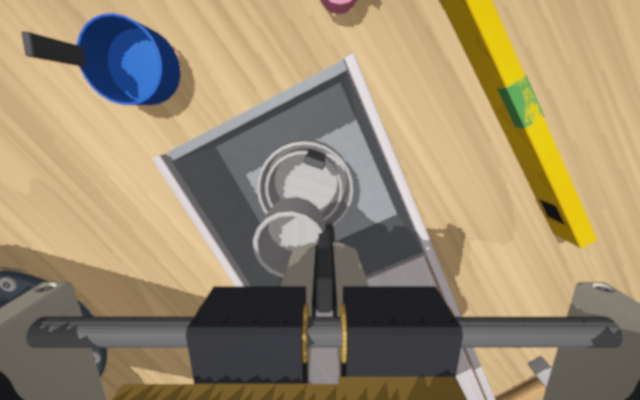

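The view shows dipper2 nested in dipper1 at (305,185), with dipper4 hanging at (287,237). It lines up to within 1 mm, so I lower it.

```bash
python3 -m crank '[[[0,0.0015,0.03,0,0,0],[0,0.0015,0.06,0,0,0],[0,0.0015,0.09,0,0,0],[0,0.0015,0.12,0,0,0],[0,0.0015,0.138,0,0,0],[0,0.0015,0.146,0,0,0],[0,0.0015,0.146,0,0,0]]]'; python3 -m crank '[[[0,0,0.003,0,0,0],[0,0,0.005,0,0,0],[0,0,0.006,0,0,0],[0,0,0.006,0,0,0]]]';  python3 plan.py
```

```text
t: 22.25
tool_pos: [529.1, -56.2, 71.1]
tcp_rot: [0.0, 0.954, -0.299, -0.001]
wrist_force: [0.3, -0.8, -0.6]
finger_gap: 7.7
t: 22.58
tool_pos: [529.5, -56.2, 65.8]
tcp_rot: [0.0, 0.954, -0.299, -0.001]
wrist_force: [0.1, -0.1, -0.4]
finger_gap: 8.3
t 22.58 pos [529.5 -56.2  65.8] jaw -34.8 F [ 0.1 -0.1 -0.4] gap 8.3 j1,j6 [-0.19  0.41]
```

```bash
python3 -m crank '[[[0,0,0.001,0,0,0],[0,0,0.001,0,0,0]]]'; python3 -m crank '[[[0,0,0,0,0,0],[0,0,0,0,0,0],[0,0,0,0,0,0],[0,0,0,0,0,0],[0,0,0,0,0,0]]]' 0.73; python3 -m crank '[[[0,0,-0.04,0,0,0],[0,0,-0.08,0,0,0],[0,0,-0.12,0,0,0],[0,0,-0.16,0,0,0],[0,0,-0.17,0,0,0],[0,0,-0.17,0,0,0]]]'; python3 plan.py 464.5,-341.2,235,81
python3 - <<'E'
from h import *
im,W,c,E=look('wrist','w12.png')
m=(np.hypot(W[...,0]-512.5,W[...,1]+43.5)<65)&(W[...,2]>90)
n,l,st,ce=cv2.connectedComponentsWithStats(m.astype(np.uint8))
for i in range(1,n):
    if st[i,4]>15: P=W[l==i]; print(st[i],P.mean(0).round(1),'ztop',np.percentile(P[:,2],97).round(1))
m=np.hypot(W[...,0]-512.5,W[...,1]+43.5)<16; print('floor z',np.nanpercentile(W[m][:,2],[10,50,90]).round(1))
E
```

```text
t: 22.75
tool_pos: [529.8, -56.3, 65.4]
tcp_rot: [0.0, 0.954, -0.299, -0.0]
wrist_force: [-0.6, 0.9, 3.8]
finger_gap: 7.9
t: 23.17
tool_pos: [529.8, -56.3, 65.4]
tcp_rot: [0.0, 0.954, -0.299, -0.0]
wrist_force: [0.1, 1.0, -0.3]
finger_gap: 24.9
t: 23.67
tool_pos: [531.3, -56.5, 238.5]
tcp_rot: [-0.0, 0.954, -0.299, 0.002]
wrist_force: [0.5, -0.5, -0.2]
finger_gap: 24.9
t 23.67 pos [531.3 -56.5 238.5] jaw -34.8 F [ 0.5 -0.5 -0.2] gap 24.9 j1,j6 [-0.19  0.41]
[0.1076, 0.2719, 0.0036] [-0.2, -0.2, 64.2] rows 9.0
[303 151  21  15 211] [546.  -17.1 109.5] ztop 113.5
[318 184   8  23 176] [530.7 -53.5 106.4] ztop 109.6
[315 228  18  20 252] [505.3 -93.4 106.4] ztop 113.5
[    0   243   497   157 43898] [528.7 -25.1 335.2] ztop 351.5
floor z [ 19.9 275.7 321.2]
```

View pics/w12.png

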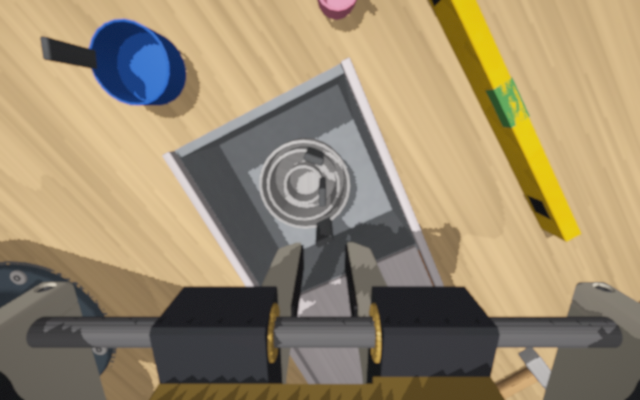

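All three are nested at (305,183). Strap tops read 113.5, 113.5 and 109.6 mm (expected 113, 113, 109), so all are seated. On to the knob.

```bash
python3 -m crank '[[[0.1076,0.2719,0.0036,-0.2,-0.2,64.2],[0.1076,0.2719,0.0036,-0.2,-0.2,64.2],[0.1076,0.2719,0.0036,-0.2,-0.2,64.2],[0.1076,0.2719,0.0036,-0.2,-0.2,64.2],[0.1076,0.2719,0.0036,-0.2,-0.2,64.2],[0.1076,0.2719,0.0036,-0.2,-0.2,64.2],[0.1076,0.2719,0.0036,-0.2,-0.2,64.2],[0.1076,0.2719,0.0036,-0.2,-0.2,64.2],[0.1076,0.2719,0.0036,-0.2,-0.2,64.2],[0.1076,0.2719,0.0036,-0.2,-0.2,64.2],[0.1076,0.2719,0.0036,-0.2,-0.2,64.2],[0.1076,0.2719,0.0036,-0.2,-0.2,64.2]]]' 0.3;  python3 plan.py 464.5,-341.2,141,81
python3 - <<'E'
from h import *
im,W,c,E=look('wrist','w13.png')
m=(W[...,2]>165)&(W[...,2]<186)
n,l,st,ce=cv2.connectedComponentsWithStats(m.astype(np.uint8))
for i in range(1,n):
    if st[i,4]>60: P=W[l==i]; print(st[i],P.mean(0).round(1),P.min(0).round(1),P.max(0).round(1))
E
```

```text
t: 24.72
tool_pos: [463.3, -340.4, 231.2]
tcp_rot: [-0.001, -0.651, 0.759, 0.002]
wrist_force: [0.7, 0.3, -0.5]
finger_gap: 65.2
t 24.72 pos [ 463.3 -340.4  231.2] jaw -98.7 F [ 0.7  0.3 -0.5] gap 65.2 j1,j6 [-0.71  1.01]
[0.0008, -0.0018, 0.0902] [0.3, 0.1, 0.3] rows 2.2
[ 305  196   40   42 1272] [ 468.4 -341.3  175.6] [ 451.2 -357.   165. ] [ 482.1 -325.4  178.2]
```

```bash
python3 -m crank '[[[0.001,-0.002,0.04,0,0,0],[0.001,-0.002,0.07,0,0,0],[0.001,-0.002,0.0895,0,0,0],[0.001,-0.002,0.0895,0,0,0]]]' 0.3; python3 -m crank '[[[0,0,0,0,0,0],[0,0,0,0,0,0],[0,0,0,0,0,0],[0,0,0,0,0,0],[0,0,0,0,0,0],[0,0,0,0,0,0]]]' 0.9 40; python3 -m crank '[[[0,0,-0.007,0,0,0],[0,0,-0.0135,0,0,0],[0,0,-0.0135,0,0,0],[0,0,-0.0135,0,0,0]]]' - 40; python3 plan.py 495,-158.8,153.5,81
```

```text
t: 25.1
tool_pos: [463.3, -339.6, 138.0]
tcp_rot: [-0.002, -0.652, 0.758, 0.006]
wrist_force: [-0.4, -0.2, 0.3]
finger_gap: 65.1
t: 25.6
tool_pos: [463.6, -339.9, 138.8]
tcp_rot: [-0.002, -0.652, 0.758, 0.005]
wrist_force: [-0.5, -0.1, 4.5]
finger_gap: 31.2
t: 25.93
tool_pos: [463.5, -339.9, 152.3]
tcp_rot: [-0.002, -0.652, 0.758, 0.005]
wrist_force: [0.8, -0.4, -7.8]
finger_gap: 31.3
t 25.93 pos [ 463.5 -339.9  152.3] jaw -98.6 F [ 0.8 -0.4 -7.8] gap 31.3 j1,j6 [-0.71  1.01]
[-0.1837, -0.004, -0.0005] [0.5, 0.2, 0.4] rows 4.4
```

```bash
python3 -m crank '[[[-0.015,0,0,0,0,0],[-0.035,-0.0003,0,0,0,0],[-0.055,-0.0005,0,0,0,0],[-0.075,-0.0007,0,0,0,0],[-0.095,-0.0009,0,0,0,0],[-0.115,-0.0011,0,0,0,0],[-0.135,-0.0013,0,0,0,0],[-0.155,-0.0015,0,0,0,0],[-0.17,-0.0017,0,0,0,0],[-0.18,-0.0018,0,0,0,0],[-0.185,-0.0018,0,0,0,0],[-0.186,-0.0018,0,0,0,0]]]'; python3 -m crank '[[[0,0,0,0,0,0],[0,0,0,0,0,0]]]';python3 plan.py 493.2,-158.5,153,81
```

```text
t: 26.93
tool_pos: [492.8, -158.3, 153.1]
tcp_rot: [-0.003, -0.653, 0.758, 0.003]
wrist_force: [-4.9, -22.7, -8.4]
finger_gap: 31.3
t: 27.1
tool_pos: [492.6, -158.7, 153.0]
tcp_rot: [-0.004, -0.653, 0.758, 0.003]
wrist_force: [1.7, -1.2, -8.2]
finger_gap: 31.3
t 27.10 pos [ 492.6 -158.7  153. ] jaw -98.5 F [ 1.7 -1.2 -8.2] gap 31.3 j1,j6 [-0.4   1.32]
[-0.0003, -0.0005, -0.0001] [0.6, -0.1, 0.5] rows 0.1
```

Against the shut stop at the starting position. Lowering, releasing and backing off.

```bash
python3 -m crank '[[[0,0,0.006,0,0,0],[0,0,0.012,0,0,0],[0,0,0.012,0,0,0]]]'; python3 -m crank '[[[0,0,0,0,0,0],[0,0,0,0,0,0],[0,0,0,0,0,0],[0,0,0,0,0,0]]]' 0.3; python3 -m crank '[[[0,0,-0.04,0,0,0],[0,0,-0.08,0,0,0],[0,0,-0.12,0,0,0],[0,0,-0.12,0,0,0],[0,0,-0.12,0,0,0]]]'
python3 - <<'E'
from h import *
im,W,c,E=look('wrist','w14.png')
m=(W[...,2]>165)&(W[...,2]<200)
n,l,st,ce=cv2.connectedComponentsWithStats(m.astype(np.uint8))
for i in range(1,n):
    if st[i,4]>60: P=W[l==i]; print(st[i],P.mean(0).round(1),P.min(0).round(1),P.max(0).round(1),np.median(P[:,2]))
look('scene','s14.png')
E
python3 plan.py
```

```text
t: 27.35
tool_pos: [492.6, -158.8, 139.8]
tcp_rot: [-0.003, -0.652, 0.758, 0.003]
wrist_force: [2.8, -1.1, -6.0]
finger_gap: 31.3
t: 27.68
tool_pos: [492.8, -158.8, 140.2]
tcp_rot: [-0.003, -0.652, 0.758, 0.003]
wrist_force: [-0.0, 0.8, -0.8]
finger_gap: 53.4
t: 28.1
tool_pos: [494.7, -159.2, 262.3]
tcp_rot: [-0.002, -0.652, 0.758, 0.001]
wrist_force: [-0.0, 0.2, -0.7]
finger_gap: 65.1
[ 306  190   35   36 1004] [ 497.4 -159.2  175.7] [ 480.6 -174.7  165.2] [ 511.4 -143.1  178.2] 176.25679768950573
t 28.20 pos [ 493.4 -158.6  259.4] jaw -98.5 F [-0.6  0.   0.3] gap 65.3 j1,j6 [-0.4   1.32]
```

View pics/s14.png

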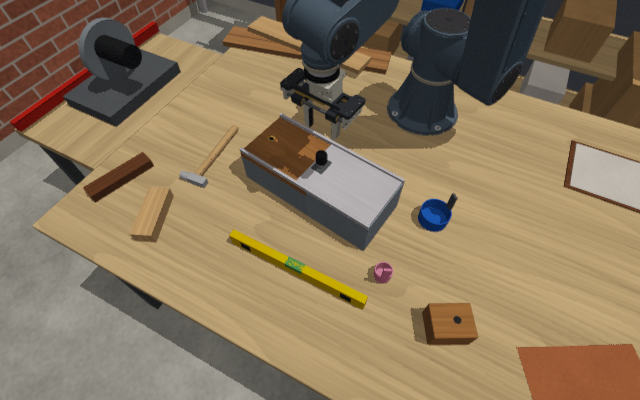

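View pics/w14.png

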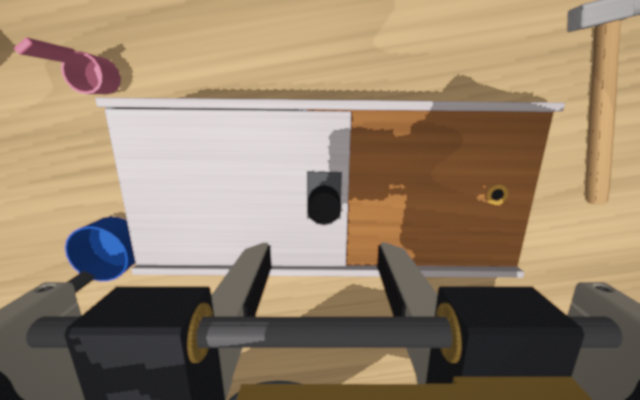

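The cover is shut with the knob at (321,158), top at 176 mm, so it is home. Bench otherwise unchanged: blue at (435,213), pink at (383,272), level, block and hammer as before. Handing in.

```bash
python3 -c "from station import workorder; print(workorder.close_job())"
```

```text
the job is handed in; nothing more can be done
None
```

The dippers are put away and the job is handed in at about 28 s of the 192 s allowed. I found three steel dippers on the bench: 1, 2 and 4. None of the camera views showed a dipper3.

- **Opening:** I pulled the knob, slid the cover 185 mm to its stop, and the pin dropped into the open hole.
- **Nesting:** Dippers 1, 2 and 4 went in one inside the other. Strap tops measured 113.5, 113.5 and 109.6 mm above the bench, against 113, 113 and 109 mm expected, so each is resting right down.
- **Closing:** I pulled the knob again and slid the cover back to its shut stop. The knob top reads 176 mm, the same as at the start, so the pin is home.
- **Rest of the bench:** In the last picture the blue and pink look-alikes, spirit level, oak block and hammer are where they were. I compared these by eye and did not measure them.

The cameras disagreed with each other by 2 to 4 mm throughout, which was within what the grips and fits needed. None of the checks failed.

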